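# Hold a casting flask down in the vacuum caster's sprung ring

### The job

Before we light the torch, let's check the vacuum caster's seal with a cold flask: take the plain-sided steel casting flask out of the blue tub (leave the perforated one with the rim standing in there) and set it upright in the sprung ring cradle of the vacuum caster. Press it down until the ring is fully down on its stop and keep hold of it, pressed home, while the pump draws: you finish still holding it down, without letting go. Leave everything else on the bench as it stands.

Things in the scene. Friction and masses are not known exactly. Their poses are not given: they have to be found in the camera images.
- flask: the plain casting flask: smooth bright steel cylinder, 50 mm diameter, 76 mm tall, filled level to 3 mm under its rim with hard white plaster that has a small funnel-shaped dent in the middle; about 0.34 kg. Stands upright loose in the tub; may be in either half of it. Origin at the centre of its underside, z along its axis, up
- perforated_flask: the other flask, to be left alone: same 50 x 76 mm steel cylinder but with rows of round white holes in the side and a flat rim at the top, 62 mm diameter, 3 mm thick. Stands loose in the other half of the tub, its centre 95 to 150 mm from the plain one's. Origin at the centre of its underside
- tub: open blue plastic tub fixed to the bench, 170 mm (its x) by 280 mm (its y) outside, 60 mm high, walls and floor 5 mm thick; the two flasks stand on its floor side by side along its y. Origin at the centre of its underside, on the bench
- caster: vacuum casting unit, fixed: blue housing 200 x 200 mm, its steel table plate 104 mm above the bench, the sprung ring cradle in the middle on six springs; on its +y side, 140 to 260 mm from the ring's axis, a grey pump up to 182 mm high with a hose and a filter up to 231 mm. Origin on the bench straight under the ring's axis, z up; -x is the front panel with the gauge
- cradle_seat (a point): centre of the seat inside the ring cradle: the orange gasket ledge, 34 mm inside diameter, on which the flask's underside rests, 128 mm above the bench when the ring is up. The aluminium ring is 84 mm in outside diameter, its socket 54 mm in diameter and 16 mm deep above the seat, the top 6 mm flaring out to 64 mm as a lead-in; the ring's top is 16 mm above this point. Moves down with the ring
- cradle (a joint): how far the ring cradle is pressed down against its springs, m: 0 fully up, 0.012 fully down on its stop. It takes about 6 N to start moving and 14 N to reach the stop (the flask's own weight counts, but does not move it); it springs back up when let go. It does not tilt
- chasing_hammer: hammer, 250 mm, pale wooden handle, lying on the bench beyond the tub on the right; leave alone. Origin on the bench under its middle
- raising_hammer: hammer, 270 mm, brown handle, lying close to the robot; leave alone. Origin on the bench under its middle
- sprue_base: black rubber sprue base, a stepped disc 64 mm in diameter, 31 mm high, at the back; leave alone. Origin under its centre
- crucible: white melting dish, 80 mm in diameter, 30 mm high, on a wooden handle, at the back; leave alone. Origin under the dish's centre
- flux_jar: glass jar with white lid, 64 mm in diameter, 85 mm high, at the back; leave alone. Origin under its centre
Things that resemble listed ones, but are neither listed nor needed, are in the scene too. Leave any green or orange look-alike of the flask alone.

How it is judged:
By the outcome, as a careful person would: the job done as asked, in the order asked, and still so for the second after the job is handed in, while the arm keeps its last pose, push and grip.
It also fails if it takes over 45 s, if anything falls off the work surface, if the arm or the gripper's body presses on something with over 40 N, if the wrist force passes 120 N, or if a joint passes its speed limit or range.

### The arm

A 6-joint arm with a two-finger parallel gripper is mounted at the origin on the work surface. World frame = base frame: x ahead of the robot, y to its left, z up, the work surface at z = 0. Lengths are in m, angles in degrees, forces in N, time in s.
With the tool pointing down it reaches from about 0.3 to 0.75 m from the base axis. Payload 8.5 kg.
Tool frame: the origin (TCP) lies midway between the tips of the shut fingers; the grasp point (between the pads) lies env.tcp_to_grasp behind it (env.tcp_to_grasp is the distance from the TCP to the grasp point, in m); z points along the fingers, y is the line along which they close (so a half turn about z gives the same grasp; the last joint's range is limited). The gripper opens to 85 mm and grips with 20 to 120 N. Pads are 22 mm wide; open, the fingers measure 114 mm over their backs; the gripper's body (76 mm by 85 mm) begins 54 mm behind the grasp point. The pads swing forward as they close: fully open they stand 13 mm farther back than shut.
Start: joints at [61.06, 21.807, 74.336, -0, 83.858, -12.336], TCP at [0.157, 0.527, 0.231] pointing down, gripper open.
Joint ranges: [-178.18, 178.18], [-50.72, 133.34], [12.68, 142.11], [-81.47, 261.47], [9.98, 163.14], [-165.26, 165.26]. Speed limits (degrees/s): [136.94, 136.94, 180, 180, 180, 180].

### API

Orientations are given as a 3x3 rotation matrix whose columns are the frame's x, y, z axes.
In Python, from rig import observe, optics, job, env gives the robot as it stands. The module is installed in compiled form; this text tells all that it offers.
- The arm moves only by the shell command python3 -m jog 'ROWS' [FORCE]. ROWS is JSON, a list of rows, each a list of 7 numbers: the turn, a rotation vector about the tool's x, y, z in rad, then the shift along the tool's x, y, z in m, then the opening in per cent of the stroke, from 0 (shut) to 100 (fully open). A call has 1 to 10 rows; each row shifts and turns the commanded pose from where the row before left it, along the tool's axes as they then stand; what a row does not reach is not made up. A row lasts 1/8 s, in which the tool goes at most 62.5 mm and 10.7 degrees, less where a joint would pass 70% of its speed; a pose out of reach is approached as far as the arm can. A call is refused whole if a number of a shift passes 0.0625 or a number of a turn 0.188, either way. A call with a gripper value outside its range is refused whole. The fingers move at their own pace and stop on an object; FORCE is the grip in N (left out, the last holds). Time passes only in rows, so rows that do not move let the fingers close. It gives the time, the measured TCP pose, the force, the opening and the grip force at its end, in the units of the state.
- observe(): the state, without advancing time (a new reading comes with each control period).
- optics.get_image(name): name is "scene" or "top" or "wrist"; returns a dict with "pixels" (420x560x3 uint8, red, green, blue), "mtx" (3x3 intrinsics, pixels), "rvec" (rotation vector, rad) and "tvec" (3), from world to camera coordinates, as OpenCV has them. Camera axes: x right, y down, z forward; pixel columns grow to the right and rows downward; lengths in m; the calibration is good to about 2 mm. A picture is of the moment at which its call begins. There is no depth.
- job.close_job(): hands the job in; it is judged then, once.
The state is a dict: "time_s": time; "q": joint angles; "qvel": joint speeds; "joint_efforts": joint torques, N m; "position": TCP position; "tool_rot": TCP orientation; "ft_force": force on the tool from outside, world axes, zero at the start; "wrist_torque": the same for the moment, N m; "grip_width": finger opening in m; "gripper_force": force on a finger pad.
Only numpy, scipy, OpenCV 4.12 (cv2) and the standard library are available. Lean on these libraries where they do the work, as an engineer would, in place of code of your own. Each camera call takes 0.05 s, during which the arm holds its last target. There are 200 camera calls.

## Working session

There is one attempt and no reset: what is moved stays moved. The work goes in short steps, Python scripts to look and compute and a shell command to move; the robot and the scene stay as the last step left them, time stands still between calls to the robot, and variables do not carry over. Pictures are saved under pics/ and viewed, at most 10 in all, crops included, and the job is handed in when it is done.

```bash
mkdir -p pics; cat > h.py <<'E'
import numpy as np, cv2
from rig import observe, optics, job, env
def cam(n):
    d=optics.get_image(n); R=cv2.Rodrigues(np.array(d["rvec"],float))[0]
    return d["pixels"],np.array(d["mtx"]),R,np.array(d["tvec"],float).ravel()
def ray(c,uv,z):
    _,K,R,t=c; o=-R.T@t; v=R.T@np.linalg.inv(K)@np.array([uv[0],uv[1],1.]); return o+v*(z-o[2])/v[2]
def proj(c,p):
    _,K,R,t=c; q=K@(R@np.array(p,float)+t); return q[:2]/q[2]
def save(img,n): cv2.imwrite("pics/"+n,img[:,:,::-1])
E
python3 - <<'E'
from h import *
a=cam("scene");b=cam("top")
save(a[0],"scene0.png");save(b[0],"top0.png")
for c in(a,b): print(-c[2].T@c[3], c[1][0])
s=observe();print(s["position"],s["tool_rot"],s["ft_force"],s["grip_width"],env.tcp_to_grasp)
E
```

```text
[ 1.2648513  -0.23019011  0.86974025] [408.72627276   0.         283.88074215]
[ 0.39062078 -0.14972086  1.1087545 ] [391.38129497   0.         280.00449222]
[0.1570459  0.52685487 0.23078784] [[-9.58306967e-01  2.85740055e-01 -6.15232257e-04]
 [ 2.85740577e-01  9.58306409e-01 -1.07231035e-03]
 [ 2.83178997e-04 -1.20339930e-03 -9.99999236e-01]] [-0.39756028 -0.56945646  0.10023238] 0.08552586585567087 0.0187
```

View pics/scene0.png

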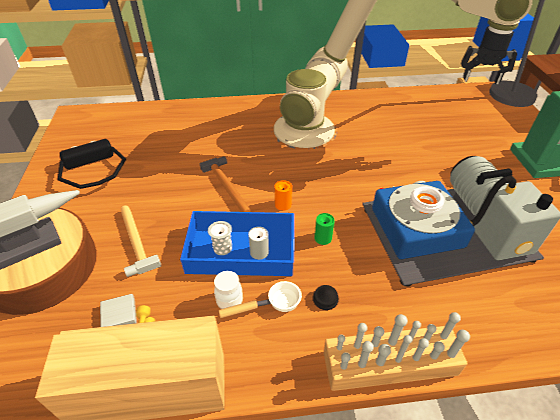

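View pics/top0.png

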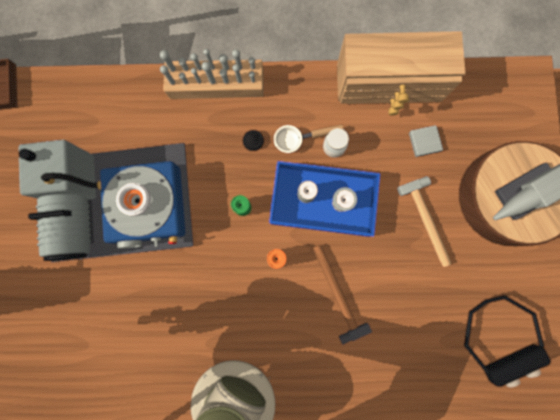

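The scene view shows the plain flask at (259,242) and the perforated one at (220,238) in the tub. In the top view they are at (307,190) and (345,199). Look-alikes in the top view are the green one (241,205) and the orange one (277,259), both outside the tub. The ring is at top (131,200). I'm choosing top (307,190) and will check it in a close crop.

```bash
python3 - <<'E'
from h import *
a=cam("scene");b=cam("top")
ca=cv2.resize(a[0][195:290,170:310],None,fx=4,fy=4,interpolation=2)[:, :400]
cb=cv2.resize(b[0][150:250,260:390],None,fx=4,fy=4,interpolation=2)[:380,:400]
save(np.hstack([ca[:380],cb]),"crop1.png")
# bright blobs in top view in tub
hsv=cv2.cvtColor(b[0],cv2.COLOR_RGB2HSV)
m=((hsv[:,:,1]<70)&(hsv[:,:,2]>90)).astype(np.uint8)
mm=np.zeros_like(m);mm[165:235,275:378]=m[165:235,275:378]
for c in cv2.findContours(mm,0,1)[0]:
    if cv2.contourArea(c)>30: print("top",cv2.boundingRect(c),cv2.minEnclosingCircle(c),ray(b,cv2.minEnclosingCircle(c)[0],.081))
# tub blue
bl=cv2.inRange(hsv,(105,120,40),(130,255,255)); 
for c in cv2.findContours(bl,0,1)[0]:
    if cv2.contourArea(c)>1000:
        r=cv2.minAreaRect(c); print("blue",r,[ray(b,p,.06).round(3) for p in cv2.boxPoints(r)])
mm=np.zeros_like(m);mm[165:235,110:155]=m[165:235,110:155]
print("ring",ray(b,(131,200),.144), ray(b,(131,200),.128))
print("plain",ray(b,(307,190),.08), "perf",ray(b,(345,199),.08), ray(b,(241,205),.06))
print(ray(a,(259,231),.08),ray(a,(426,197),.144))
cr=cv2.resize(b[0][150:250,80:190],None,fx=4,fy=4,interpolation=2)
cr2=cv2.resize(a[0][170:250,370:480],None,fx=4,fy=4,interpolation=2)
o=np.zeros((400,880,3),np.uint8);o[:,:440]=cr;o[:320,440:]=cr2
save(o[:,:800],"crop2.png")
E
```

```text
top (332, 187, 25, 25) ((343.9827575683594, 199.77586364746094), 12.934239387512207) [ 0.53875352 -0.30553789  0.081     ]
top (297, 181, 21, 22) ((306.7903137207031, 191.2096710205078), 11.10767650604248) [ 0.56344808 -0.20773217  0.081     ]
blue ((324.88519287109375, 198.279052734375), (104.46272277832031, 63.03350830078125), 7.236921787261963) [array([ 0.482, -0.106,  0.06 ]), array([ 0.654, -0.129,  0.06 ]), array([ 0.612, -0.411,  0.06 ]), array([ 0.443, -0.382,  0.06 ])]
blue ((140.9672088623047, 201.63934326171875), (75.68789672851562, 81.84432220458984), 84.80557250976562) [array([0.643, 0.368, 0.06 ]), array([0.66 , 0.143, 0.06 ]), array([0.452, 0.12 , 0.06 ]), array([0.435, 0.34 , 0.06 ])]
ring [0.53825407 0.23635422 0.144     ] [0.5407025  0.24275709 0.128     ]
plain [ 0.5668684  -0.20842264  0.08      ] perf [ 0.54092826 -0.3084517   0.08      ] [ 0.53227302 -0.0300865   0.06      ]
[ 0.56056533 -0.20581376  0.08      ] [0.5502908 0.2292317 0.144    ]
```

View pics/crop1.png

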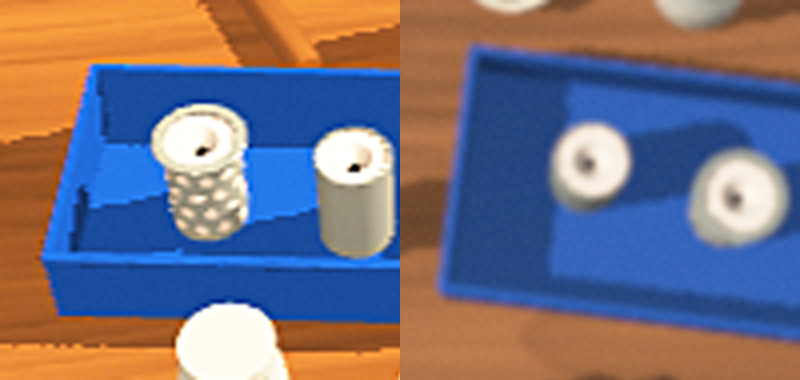

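View pics/crop2.png

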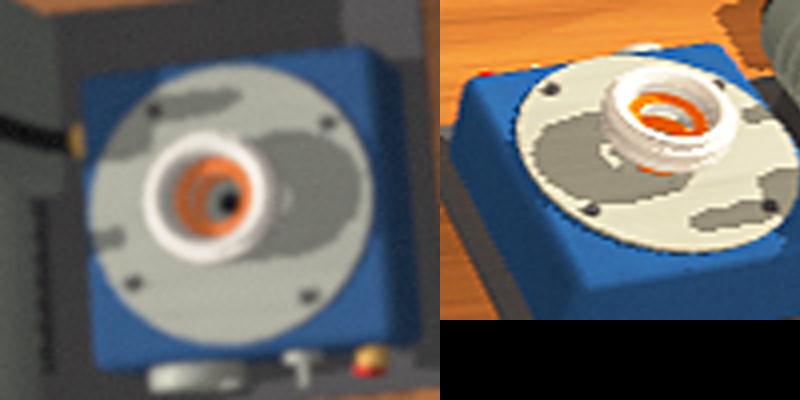

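The crop confirms it: the left picture at (355,190) is the plain, rimless flask, and the one at (200,170) is perforated with a rim. Crop 2 shows the ring up, with its centre at top-view pixel (131.7,199.2). Next I go above the caster for a close look.

```bash
python3 -m jog '[[0,0,0,0,0,-0.05,100],[0,0,0,0,0,-0.05,100],[0,0,0,-0.0515,-0.0235,0,100],[0,0,0,-0.0515,-0.0235,0,100],[0,0,0,-0.0515,-0.0235,0,100],[0,0,0,-0.0515,-0.0235,0,100],[0,0,0,-0.0515,-0.0235,0,100],[0,0,0,-0.0515,-0.0235,0,100],[0,0,0,-0.0515,-0.0235,0,100],[0,0,0,-0.0515,-0.0235,0,100]]'
python3 -m jog '[[0,0,0.162,0,0,0,100],[0,0,0.162,0,0,0,100],[0,0,0.162,0,0,0,100],[0,0,0.162,0,0,0,100],[0,0,0,0,0,0,80]]'
python3 - <<'E'
from h import *
w=cam("wrist");save(w[0],"w1.png");np.savez("w1.npz",img=w[0],K=w[1],R=w[2],t=w[3])
print(observe()["tool_rot"].round(3) if hasattr(observe()["tool_rot"],'round') else observe()["tool_rot"], -w[2].T@w[3], proj(w,(.545,.232,.144)))
E
```

```text
time_s: 1.45
position: [0.4994, 0.2277, 0.3312]
tool_rot: [[-0.958, 0.286, -0.0], [0.286, 0.958, 0.0], [0.0, -0.0, -1.0]]
ft_force: [0.3, 1.6, -0.4]
grip_width: 0.0855
gripper_force: 0.0
time_s: 2.08
position: [0.4982, 0.2291, 0.3311]
tool_rot: [[-0.593, 0.805, -0.0], [0.805, 0.593, -0.0], [0.0, -0.0, -1.0]]
ft_force: [0.0, -0.6, -0.4]
grip_width: 0.0696
gripper_force: 0.0
[[-0.594  0.804 -0.   ]
 [ 0.804  0.594 -0.   ]
 [ 0.    -0.    -1.   ]] [0.45383158 0.28824741 0.47233302] [312.99337911 209.93265052]
```

View pics/w1.png

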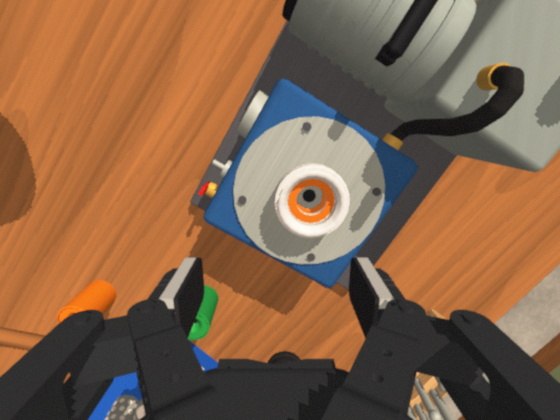

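The wrist view shows the white ring's outline centred near (312,200), radius about 37 px, with the orange seat at (311,199). The view is clear, so I'll fit it, and in the same script work out the distance to the flask.

```bash
python3 - <<'E'
from h import *
d=np.load("w1.npz");w=(d["img"],d["K"],d["R"],d["t"])
hsv=cv2.cvtColor(w[0],cv2.COLOR_RGB2HSV)
m=cv2.inRange(hsv,(0,0,215),(180,40,255));r=np.zeros_like(m);r[155:245,265:360]=m[155:245,265:360]
c=max(cv2.findContours(r,0,1)[0],key=cv2.contourArea);h=cv2.convexHull(c);e=cv2.fitEllipse(h);print(e)
p=ray(w,e[0],.144);print("ring",p, "expected dia px",84e-3*w[1][0,0]/((-w[2].T@w[3])[2]-.144))
o=cv2.inRange(hsv,(3,150,120),(18,255,255));r=np.zeros_like(o);r[165:235,280:345]=o[165:235,280:345]
e=cv2.fitEllipse(cv2.convexHull(max(cv2.findContours(r,0,1)[0],key=cv2.contourArea)));print("orange",e,ray(w,e[0],.128))
s=observe();T=np.array(s["tool_rot"])
print(T.T@(np.array([.565,-.208,.20])-s["position"]))
E
```

```text
((312.66864013671875, 199.3781280517578), (72.22045135498047, 73.57060241699219), 115.76933288574219)
ring [0.5373394  0.24113357 0.144     ] expected dia px 80.52666795894928
orange ((311.0126037597656, 200.35284423828125), (42.65713119506836, 46.176490783691406), 70.47402954101562) [0.54060699 0.23682843 0.128     ]
[-0.39130776 -0.20598272  0.13118757]
```

```bash
python3 -m jog '[[0,0,0,-0.0435,-0.0229,0,80],[0,0,0,-0.0435,-0.0229,0,80],[0,0,0,-0.0435,-0.0229,0,80],[0,0,0,-0.0435,-0.0229,0,80],[0,0,0,-0.0435,-0.0229,0,80],[0,0,0,-0.0435,-0.0229,0,80],[0,0,0,-0.0435,-0.0229,0,80],[0,0,0,-0.0435,-0.0229,0,80],[0,0,0,-0.0435,-0.0229,0,80],[0,0,0,0,0,0.06,80]]'
python3 -m jog '[[0,0,0,0,0,0.05,80],[0,0,0,0,0,0,80],[0,0,0,0,0,0,80]]'
python3 - <<'E'
from h import *
w=cam("wrist");save(w[0],"w2.png");np.savez("w2.npz",img=w[0],K=w[1],R=w[2],t=w[3])
print(proj(w,(.565,-.208,.081)),proj(w,(.54,-.307,.081)))
E
```

```text
time_s: 3.38
position: [0.5653, -0.2127, 0.2734]
tool_rot: [[-0.591, 0.806, 0.008], [0.806, 0.591, -0.005], [-0.009, 0.003, -1.0]]
ft_force: [1.1, 0.4, -0.8]
grip_width: 0.068
gripper_force: 0.0
time_s: 3.75
position: [0.5645, -0.2088, 0.2238]
tool_rot: [[-0.593, 0.805, 0.003], [0.805, 0.593, -0.002], [-0.003, 0.001, -1.0]]
ft_force: [-0.2, 0.2, 0.4]
grip_width: 0.0682
gripper_force: 0.0
[277.60376567 196.68717833] [197.88977693 260.13929732]
```

View pics/w2.png

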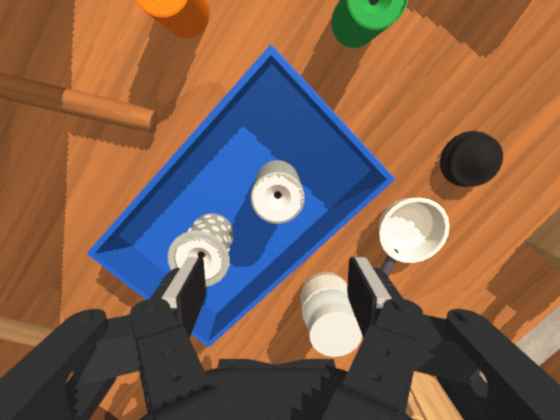

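The plain flask's top is at (278,194) and the dent at (278,195), within 2 mm of the estimate. The perforated flask, rim at (198,260), is clear of both fingers' paths. I'll descend and grip.

```bash
python3 -m jog '[[0,0,0,0.003,0,0.05,80],[0,0,0,0,0,0.05,80],[0,0,0,0,0,0.04,80],[0,0,0,0,0,0.03,80],[0,0,0,0,0,0.02,80],[0,0,0,0,0,0,80],[0,0,0,0,0,0,80]]'
python3 -m jog '[[0,0,0,0,0,0,0],[0,0,0,0,0,0,0],[0,0,0,0,0,0,0],[0,0,0,0,0,0,0],[0,0,0,0,0,0,0],[0,0,0,0,0,0,0]]' 90
```

```text
time_s: 4.68
position: [0.5631, -0.2066, 0.0333]
tool_rot: [[-0.592, 0.806, 0.003], [0.806, 0.592, -0.002], [-0.003, 0.001, -1.0]]
ft_force: [0.2, -0.8, 0.3]
grip_width: 0.0681
gripper_force: 0.0
time_s: 5.42
position: [0.563, -0.2064, 0.0333]
tool_rot: [[-0.592, 0.806, 0.003], [0.806, 0.592, -0.002], [-0.003, 0.002, -1.0]]
ft_force: [0.6, 1.1, 7.1]
grip_width: 0.0484
gripper_force: 92.4
```

```bash
python3 -m jog '[[0,0,0,0,0,-0.02,0],[0,0,0,0,0,-0.05,0],[0,0,0,0,0,-0.06,0],[0,0,0,0,0,-0.06,0],[0,0,0,0,0,-0.037,0]]' 110
python3 -m jog '[[0,0,0,0.03,0.024,0,0],[0,0,0,0.04,0.032,0,0],[0,0,0,0.044,0.035,0,0],[0,0,0,0.044,0.035,0,0],[0,0,0,0.044,0.035,0,0],[0,0,0,0.044,0.035,0,0],[0,0,0,0.04,0.032,0,0],[0,0,0,0.025,0.016,0,0],[0,0,0,0,0,0,0],[0,0,0,0,0,0,0]]'
python3 - <<'E'
from h import *
w=cam("wrist");save(w[0],"w3.png");np.savez("w3.npz",img=w[0],K=w[1],R=w[2],t=w[3])
print(proj(w,(.54,.237,.144)),proj(w,(.54,.237,.128)))
E
```

```text
time_s: 6.05
position: [0.5619, -0.2059, 0.262]
tool_rot: [[-0.592, 0.806, 0.003], [0.806, 0.592, -0.002], [-0.003, 0.001, -1.0]]
ft_force: [0.7, -0.4, -4.1]
grip_width: 0.0482
gripper_force: 114.2
time_s: 7.3
position: [0.5746, 0.1885, 0.2584]
tool_rot: [[-0.591, 0.806, -0.0], [0.806, 0.591, -0.0], [-0.0, -0.0, -1.0]]
ft_force: [0.6, -0.6, -3.7]
grip_width: 0.0478
gripper_force: 114.3
[278.19789177 133.71577788] [278.08756503 132.61000538]
```

View pics/w3.png

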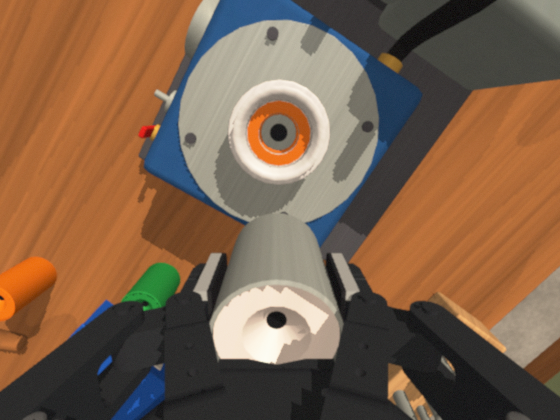

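The wrist view shows the flask upright in the pads: top far edge near (278,281), bottom far edge near (282,212). The ring sits at (279,133), with the expected point at (278,134). I'll fit both and get the remaining offset.

```bash
python3 - <<'E'
from h import *
d=np.load("w3.npz");w=(d["img"],d["K"],d["R"],d["t"])
s=observe();T=np.array(s["tool_rot"]);P=np.array(s["position"])
tl=lambda p:(T.T@(p-P)*1000).round(1)
hsv=cv2.cvtColor(w[0],cv2.COLOR_RGB2HSV)
o=cv2.inRange(hsv,(3,150,120),(20,255,255));r=np.zeros_like(o);r[85:180,230:330]=o[85:180,230:330]
e=cv2.fitEllipse(cv2.convexHull(max(cv2.findContours(r,0,1)[0],key=cv2.contourArea)));print("orange",e,tl(ray(w,e[0],.128)))
m=cv2.inRange(hsv,(0,0,195),(180,45,255));r=np.zeros_like(m);r[70:195,222:335]=m[70:195,222:335]
r=cv2.morphologyEx(r,cv2.MORPH_OPEN,np.ones((5,5)))
e=cv2.fitEllipse(cv2.convexHull(max(cv2.findContours(r,0,1)[0],key=cv2.contourArea)));print("ring",e,ray(w,e[0],.144),tl(ray(w,e[0],.144)))
print("w. diam mm",[np.linalg.norm(ray(w,(e[0][0]-e[1][0]/2,e[0][1]),.144)-ray(w,(e[0][0]+e[1][0]/2,e[0][1]),.144))])
zb=P[2]-.0283
for n,uv,z in(("top far",(278,281),zb+.076),("topL",(211,325),zb+.076),("topR",(344,325),zb+.076),("botfar",(282,212),zb),("dent",(276,320),zb+.066)):
    print(n,tl(ray(w,uv,z)))
cr=np.vstack([cv2.resize(w[0][200:370,190:370],None,fx=3.2,fy=3.2,interpolation=2)]);save(cr,"c3.png")
E
```

```text
orange ((278.30047607421875, 132.69186401367188), (62.1605224609375, 63.580421447753906), 3.557521343231201) [ 59.8   1.1 130.4]
ring ((279.7607116699219, 129.29432678222656), (98.97058868408203, 102.4338150024414), 139.04974365234375) [0.53897944 0.24045922 0.144     ] [ 63.3   2.1 114.4]
w. diam mm [np.float64(0.07795518641355395)]
top far [ 21.3  -0.  -47.7]
topL [  4.1 -23.3 -47.7]
topR [  4.1  23.  -47.7]
botfar [21.8  2.6 28.3]
dent [ -1.2  -0.7 -37.7]
```

View pics/c3.png

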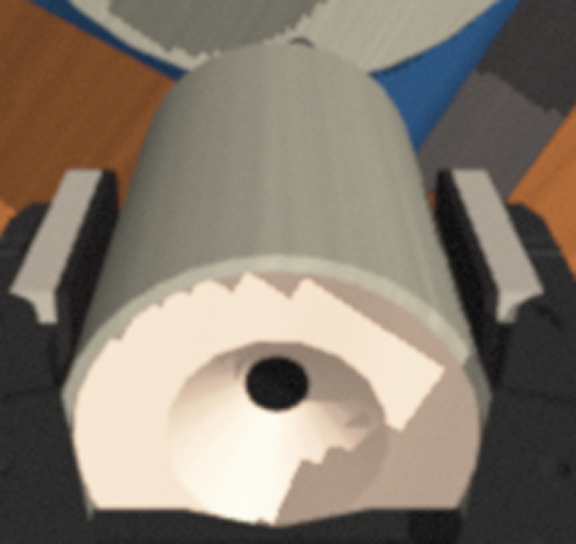

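```bash
python3 -m jog '[[0,0,0,0.03,0.0013,0,0],[0,0,0,0.034,0,0,0],[0,0,0,0,0,0.04,0],[0,0,0,0,0,0.03,0],[0,0,0,0,0,0.01,0],[0,0,0,0,0,0,0],[0,0,0,0,0,0,0]]'
python3 - <<'E'
from h import *
a=cam("scene");w=cam("wrist")
o=np.zeros((420,800,3),np.uint8);o[:,:440]=cv2.resize(a[0][120:225,370:480],None,fx=4,fy=4,interpolation=2);o[:,440:]=w[0][:,100:460]
save(o,"d1.png")
E
```

```text
time_s: 8.22
position: [0.5386, 0.2413, 0.1798]
tool_rot: [[-0.591, 0.807, 0.003], [0.807, 0.591, 0.001], [-0.001, 0.002, -1.0]]
ft_force: [0.8, -0.2, -3.6]
grip_width: 0.048
gripper_force: 114.4
```

View pics/d1.png

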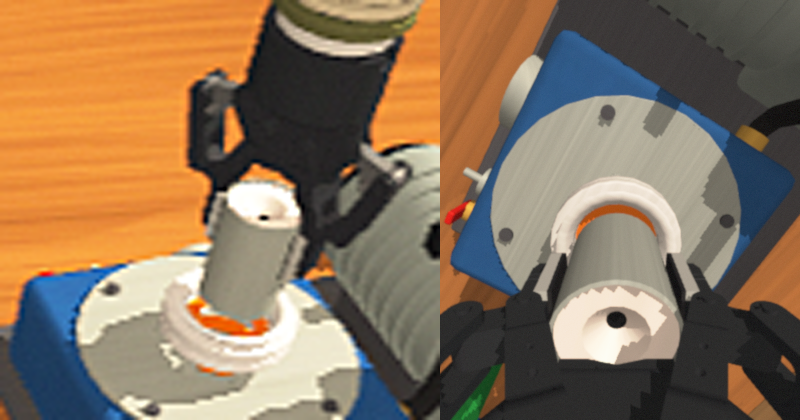

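The left picture shows the flask hanging over the socket, its bottom edge around (237,302) and the ring around (230,305). The right (wrist) picture shows it centred in the column direction (617), with the ring's far edge at row 177. I'll check the remaining along-view offset numerically.

```bash
python3 - <<'E'
from h import *
w=cam("wrist");a=cam("scene");s=observe();T=np.array(s["tool_rot"]);P=np.array(s["position"])
tl=lambda p:(T.T@(p-P)*1000).round(1)
hsv=cv2.cvtColor(w[0],cv2.COLOR_RGB2HSV)
for u in(268,277,286):print(u,[(v,*hsv[v,u]) for v in range(170,228,2)])
o=cv2.inRange(hsv,(3,150,100),(20,255,255));o[:185]=0;o[250:]=0;o[:,:210]=0;o[:,350:]=0
ys,xs=np.nonzero(o);print("orange rows/cols",ys.min(),ys.max(),xs.min(),xs.max(),xs[ys==ys.min()].mean())
c=[v for v in range(180,240) if o[v,277]];print("col277 orange",c[0],c[-1])
print("seat far edge",tl(ray(w,(277,c[0]),.128)),"flask far bottom",tl(ray(w,(277,c[-1]+1),P[2]-.0283)))
for v in(177,180,183):print(v,tl(ray(w,(277,v),.144)))
# scene widths at row of bottom
h2=cv2.cvtColor(a[0],cv2.COLOR_RGB2HSV)
for v in(188,191,194,196,198):print(v,h2[v,405:450,:].tolist()[::1] if 0 else [int(x) for x in h2[v,408:450,2]],[int(x) for x in h2[v,408:450,1]])
c=np.array([.5386,.2413,0])-3.4e-3*T[:,0]
print("pred bottom",proj(a,[c[0],c[1],.1515]),"ring",proj(a,[c[0],c[1],.144]))
E
```

```text
268 [(170, np.uint8(23), np.uint8(34), np.uint8(178)), (172, np.uint8(24), np.uint8(34), np.uint8(179)), (174, np.uint8(22), np.uint8(37), np.uint8(180)), (176, np.uint8(20), np.uint8(38), np.uint8(189)), (178, np.uint8(18), np.uint8(38), np.uint8(223)), (180, np.uint8(15), np.uint8(41), np.uint8(219)), (182, np.uint8(18), np.uint8(23), np.uint8(244)), (184, np.uint8(17), np.uint8(22), np.uint8(245)), (186, np.uint8(16), np.uint8(23), np.uint8(241)), (188, np.uint8(16), np.uint8(28), np.uint8(239)), (190, np.uint8(17), np.uint8(29), np.uint8(238)), (192, np.uint8(16), np.uint8(23), np.uint8(243)), (194, np.uint8(16), np.uint8(26), np.uint8(239)), (196, np.uint8(17), np.uint8(35), np.uint8(228)), (198, np.uint8(15), np.uint8(41), np.uint8(207)), (200, np.uint8(16), np.uint8(41), np.uint8(173)), (202, np.uint8(14), np.uint8(36), np.uint8(133)), (204, np.uint8(13), np.uint8(81), np.uint8(141)), (206, np.uint8(11), np.uint8(212), np.uint8(170)), (208, np.uint8(11), np.uint8(225), np.uint8(170)), (210, np.uint8(12), np.uint8(226), np.uint8(169)), (212, np.uint8(11), np.uint8(211), np.uint
[... 4764 characters left out ...]
 169, 182, 202, 207, 251, 255, 255, 250, 239, 244, 250, 255, 217, 166] [38, 36, 50, 53, 50, 47, 43, 41, 110, 229, 255, 255, 255, 147, 30, 42, 43, 49, 43, 46, 48, 46, 52, 45, 43, 48, 47, 49, 50, 50, 47, 53, 27, 1, 2, 22, 36, 32, 32, 31, 55, 69]
198 [146, 150, 155, 182, 216, 220, 218, 228, 229, 212, 226, 228, 223, 230, 239, 229, 190, 162, 152, 151, 150, 151, 153, 154, 152, 151, 151, 162, 176, 188, 196, 186, 241, 255, 255, 255, 251, 201, 151, 159, 160, 162] [52, 53, 53, 55, 50, 45, 47, 44, 30, 97, 239, 249, 101, 55, 58, 68, 35, 20, 27, 29, 32, 41, 50, 45, 42, 42, 34, 28, 36, 42, 49, 53, 41, 5, 0, 8, 26, 53, 47, 45, 49, 52]
pred bottom [428.85066568 192.04844859] ring [428.10614061 194.16456901]
```

In the wrist view the ring's edges put its centre at tool x ≈ -4.5 mm, and the flask's bottom edge gives -4.5 too, so they are aligned. I'll lower it slowly.

```bash
for i in 1; do python3 -m jog '[[0,0,0,0,0,0.004,0],[0,0,0,0,0,0.004,0],[0,0,0,0,0,0.002,0],[0,0,0,0,0,0,0]]' 120; done
python3 -m jog '[[0,0,0,0,0,0.003,0],[0,0,0,0,0,0.003,0],[0,0,0,0,0,0,0]]'
```

```text
time_s: 8.93
position: [0.5378, 0.2415, 0.1681]
tool_rot: [[-0.592, 0.806, -0.0], [0.806, 0.592, -0.0], [0.0, -0.0, -1.0]]
ft_force: [0.8, -0.1, -4.1]
grip_width: 0.0481
gripper_force: 123.8
time_s: 9.3
position: [0.5377, 0.2414, 0.162]
tool_rot: [[-0.592, 0.806, -0.001], [0.806, 0.592, -0.0], [0.0, -0.001, -1.0]]
ft_force: [-0.5, -0.1, -3.3]
grip_width: 0.0484
gripper_force: 123.8
```

```bash
python3 -m jog '[[0,0,0,0,0,0.002,0],[0,0,0,0,0,0.002,0],[0,0,0,0,0,0,0]]'
python3 -m jog '[[0,0,0,0,0,0.002,0],[0,0,0,0,0,0.001,0],[0,0,0,0,0,0,0]]'
```

```text
time_s: 9.68
position: [0.5378, 0.2415, 0.1581]
tool_rot: [[-0.592, 0.806, -0.0], [0.806, 0.592, -0.0], [0.0, -0.0, -1.0]]
ft_force: [1.1, -0.3, -4.2]
grip_width: 0.048
gripper_force: 123.8
time_s: 10.05
position: [0.5379, 0.2415, 0.1559]
tool_rot: [[-0.592, 0.806, 0.001], [0.806, 0.592, 0.0], [-0.0, 0.001, -1.0]]
ft_force: [-1.6, 0.7, 2.6]
grip_width: 0.0481
gripper_force: 123.5
```

Contact with the seat came at TCP z ≈ 0.156, as predicted, with no sideways force. Now I press down.

```bash
python3 -m jog '[[0,0,0,0,0,0.003,0],[0,0,0,0,0,0.003,0],[0,0,0,0,0,0,0]]'
python3 -m jog '[[0,0,0,0,0,0.003,0],[0,0,0,0,0,0.002,0],[0,0,0,0,0,0,0]]'
python3 -m jog '[[0,0,0,0,0,0.001,0],[0,0,0,0,0,0,0],[0,0,0,0,0,0,0]]'
```

```text
time_s: 10.42
position: [0.538, 0.2415, 0.1497]
tool_rot: [[-0.592, 0.806, 0.001], [0.806, 0.592, 0.0], [-0.0, 0.001, -1.0]]
ft_force: [-3.6, 0.2, 6.4]
grip_width: 0.0479
gripper_force: 123.4
time_s: 10.8
position: [0.538, 0.2415, 0.1452]
tool_rot: [[-0.592, 0.806, 0.001], [0.806, 0.592, 0.0], [-0.001, 0.001, -1.0]]
ft_force: [-3.7, 0.2, 9.6]
grip_width: 0.0481
gripper_force: 123.5
time_s: 11.18
position: [0.538, 0.2416, 0.1444]
tool_rot: [[-0.592, 0.806, 0.001], [0.806, 0.592, 0.0], [-0.001, 0.001, -1.0]]
ft_force: [-3.3, -0.2, 9.8]
grip_width: 0.0478
gripper_force: 124.2
```

```bash
python3 -m jog '[[0,0,0,0,0,0.001,0],[0,0,0,0,0,0,0],[0,0,0,0,0,0,0]]'
python3 -m jog '[[0,0,0,0,0,0.0005,0],[0,0,0,0,0,0,0],[0,0,0,0,0,0,0]]'
```

```text
time_s: 11.55
position: [0.538, 0.2415, 0.1443]
tool_rot: [[-0.592, 0.806, 0.002], [0.806, 0.592, 0.0], [-0.001, 0.002, -1.0]]
ft_force: [-6.3, -0.5, 17.7]
grip_width: 0.0479
gripper_force: 124.8
time_s: 11.92
position: [0.538, 0.2415, 0.1443]
tool_rot: [[-0.592, 0.806, 0.003], [0.806, 0.592, 0.0], [-0.001, 0.002, -1.0]]
ft_force: [-8.3, -1.3, 20.8]
grip_width: 0.0481
gripper_force: 125.0
```

The force now climbs steeply with z fixed at 0.1443, which is 12 mm below contact, so the ring is on its stop. I'll hold for a second and take one last look.

```bash
python3 -m jog '[[0,0,0,0,0,0,0],[0,0,0,0,0,0,0],[0,0,0,0,0,0,0],[0,0,0,0,0,0,0],[0,0,0,0,0,0,0],[0,0,0,0,0,0,0],[0,0,0,0,0,0,0],[0,0,0,0,0,0,0]]'
python3 - <<'E'
from h import *
a=cam("scene")
o=np.zeros((420,800,3),np.uint8);o[:,:440]=cv2.resize(a[0][120:225,370:480],None,fx=4,fy=4,interpolation=2);o[:270,440:]=cv2.resize(a[0][100:370,130:490],(360,270))
save(o,"f.png")
E
```

```text
time_s: 12.92
position: [0.538, 0.2415, 0.1443]
tool_rot: [[-0.592, 0.806, 0.003], [0.806, 0.592, 0.0], [-0.001, 0.002, -1.0]]
ft_force: [-7.0, -0.7, 19.7]
grip_width: 0.048
gripper_force: 125.0
```

View pics/f.png

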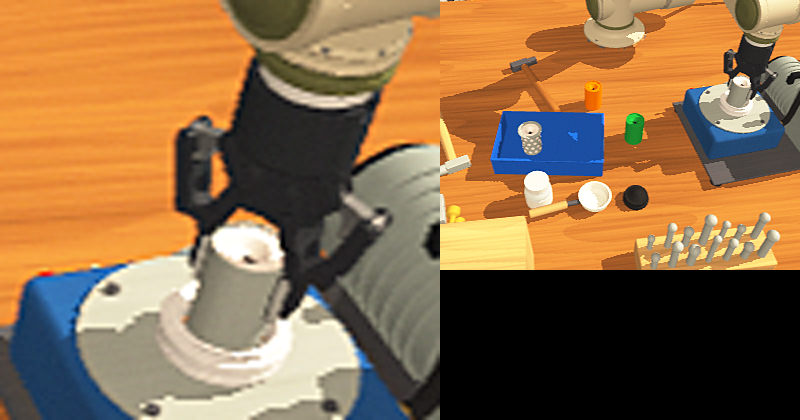

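The flask is seated upright in the ring at left picture (235,310), with the ring down. The perforated flask still stands in the tub at right picture (530,138), and nothing else in view has moved.

```bash
python3 -c "from rig import job; print(job.close_job())"
```

```text
the job is handed in; nothing more can be done
None
```

The plain flask is upright in the ring cradle, pressed down onto its stop (12 mm, about 20 N at the wrist) and still gripped; the job is handed in at about 13 s, and nothing else in the final view had moved.

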